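# Unlock the watch bonding press and hold its knob at 8 mm

## Robot

A 6-joint arm with a two-finger parallel gripper is mounted at the origin on a cart in front of the work surface, level with it; the furniture and walls round the work are solid. World frame = base frame: x ahead of the robot, y to its left, z up, the work surface at z = 0. Lengths are in m, angles in degrees, forces in N, time in s.
With the tool pointing down it reaches from about 0.275 to 0.85 m from the base axis. Payload 5.2 kg.
Tool frame: the origin (TCP) lies at the very end of the fingers, on their centre line; the grasp point (between the pads) lies 19 mm behind it; z points along the fingers, y is the line along which they close (so a half turn about z gives the same grasp; the last joint's range is limited). The gripper opens to 85 mm and grips with 20 to 120 N. Pads are 22 mm wide; open, the fingers measure 114 mm over their backs; the gripper's body (76 mm by 85 mm) begins 54 mm behind the grasp point. The pads swing forward as they close: fully open they stand 13 mm farther back than shut.
Start: joints at [-85.99, 14.817, 87.949, -0, 77.235, -11.62], TCP at [0.148, -0.53, 0.198] pointing down, gripper open.
Joint ranges: [-179.93, 179.93], [-52.35, 119.4], [10.71, 147.94], [-69.91, 249.91], [12.55, 155.21], [-178.61, 178.61]. Speed limits (degrees/s): [147.25, 147.25, 180, 180, 180, 180].

## Interface

Orientations are given as [roll, pitch, yaw] about the fixed x, y, z axes, in that order (R = Rz(yaw) Ry(pitch) Rx(roll)).
In Python, from workcell import r gives the robot as it stands.
- The arm moves only by the shell command python3 -m creep 'ROWS' [OPENING] [FORCE]. ROWS is rows parted by semicolons, their numbers by spaces, 1 to 20 of them, each of 4 numbers: dx, dy, dz in m, then a turn about the tool's z in degrees; each row shifts and turns the commanded pose from where the row before left it, along the tool's axes as they then stand; what a row does not reach is not made up. A row lasts 1/8 s, in which the tool goes at most 0.0625 m and 10.7 degrees, less where a joint would pass 70% of its speed; a pose out of reach is approached as far as the arm can. OPENING is the finger opening in m, set as the command begins (- or left out keeps the last). The fingers move at their own pace and stop on an object; FORCE is the grip in N (left out, the last holds). Time passes only in rows, so rows that do not move let the fingers close. It prints the time, the measured TCP pose, the force, the opening and the grip force at its end.
- r.sense(): the state, without advancing time (a new reading comes with each control period).
- r.capture(name): name is "scene" or "top" or "wrist"; returns a dict with "frame" (400x640x3 uint8, blue, green, red), "range_z" (400x640 float32, m along the optical axis (not along the pixel's ray), 0 where there is no reading), "vertical_fov" (degrees; the focal length in pixels is half the picture's height over the tangent of half this angle, whatever the lens; pixels are square), "cx", "cy" (the principal point, pixels), "camera_from_world" (4x4, takes a point from world to camera coordinates). Camera axes: x right, y up, looking along -z (the intrinsics and any distortion apply to the point x, -y, -z); pixel columns grow to the right and rows downward; lengths in m; the calibration is good to about 2 mm. The wrist camera is an equidistant fisheye: a pixel r from the principal point sees the ray r / f radians off the axis. A picture is of the moment at which its call begins.
- r.job_done(): hands the job in; it is judged then, once.
Trained networks look in the newest picture that a camera, given by its name, has taken for a name from the list of things; names that differ only in an ending like _2 or _b are one class to them, and where a whole thing is asked for, a point or a joint stands for the part that bears it (a point fixed in the world has none). Each returns a list of dicts, best first, with "confidence" (0 to 1); they miss things now and then, are a little off and sometimes report something else, mostly with a low value. They report only what shows in the picture. A call takes as long as a camera call. They do not tell look-alikes from the thing itself.
- r.spot_in(camera, name): "rect" ([centre column, centre row, width, height] in pixels, round what is visible of it).
- r.tip_of(camera, name): "xy" ([column, row] in pixels: a listed point, or the origin of a listed thing).
The state is a dict: "clock": time; "qpos": joint angles; "qd": joint speeds; "joint_efforts": joint torques, N m; "eef_pos": TCP position; "orientation": TCP orientation; "contact_force": force on the tool from outside, world axes, zero at the start; "moment": the same for the moment, N m; "width": finger opening in m; "gripper_force": force on a finger pad.
Only numpy, scipy, OpenCV 4.12 (cv2) and the standard library are available. Lean on these libraries where they do the work, as an engineer would, in place of code of your own. Each camera call takes 0.05 s, during which the arm holds its last target. There are 200 camera calls.

## Task

Pull the lock plug straight out of the small bonding press against its sprung detent, and lay it down in the shallow metal tray without dropping it. Then press the press's sprung round knob down 8 mm with the fingers, until its top is level with the top of the thin stub post beside it and never down to its stop, and keep it held there: the program finishes while still holding the knob down, after at least 3 seconds of steady hold. Leave the loupe, the oil pot and the movement holder where they are.

Things in the scene. Friction and masses are not known exactly. Their poses are not given: they have to be found in the camera images.
- press: Small grey press for bonding watch crystals, screwed to the bench: base 110 x 84 x 12 mm, column behind, flat arm 76 mm wide with its top 60 mm above the bench. Origin: on the bench, on the plunger's vertical axis; x to the back (column), -x to the front, where the plug comes out; z up. On the arm two guide rails 12 mm high along x, from x = -24 to +14 mm, at y = 15 to 23 mm either side.
- post_top (a point): Top centre of the thin stub post (6 mm diameter) fixed on the press's arm at x = 14, y = 31 mm of the press, 86 mm above the bench: the height of the knob's top at 8 mm of travel.
- plunger (a joint): Travel of the knob downwards in m: 0 up, 0.014 at the lower stop, 0.008 wanted. Spring: about 4 N to start it, about 9 N at 8 mm (0.6 N per mm); it springs back when let go. With the plug in place it stops at about 4 mm.
- knob_top (a point): Centre of the flat top of the black knurled round knob (30 mm diameter, 14 mm high) on the plunger, 94 mm above the bench when up. The knob's underside is then 80 mm above the bench; an 8 mm stem joins it to the arm.
- plug: Loose aluminium lock plug, 73 mm long, 50 g. Rear: a fork 28 mm wide, 16 mm high, from x = -26 to +10 mm, that straddles the stem below the knob, on the arm, between the rails (1 mm clearance a side). Front: the grip tab, on a 12 mm wide neck. Origin: underside of the fork, on the plunger axis when seated, axes then as the press's.
- plug_grip (a point): Middle of the plug's grip tab: 26 mm long (x), 12 mm wide (y, grip across this), 26 mm high; 50 mm in front of the plug's origin, 18 mm above its underside, 8 mm below the tab's top. Two sprung balls in the rails hold the plug: 6 to 10 N along the press's -x frees it within 6 mm, then about 5 N drags it. Pull it 40 mm straight out, level, before lifting: the fork leaves the rails after 36 mm.
- tray: Shallow open aluminium tray fixed to the bench, 140 (x) x 180 (y) mm, 14 mm high, walls and floor 3 mm thick. Origin: centre of its underside, on the bench.
- loupe: Black eyeglass loupe, a cup 36 mm across and 30 mm high, standing loose; leave it alone. Origin at its underside.
- movement_holder: Small steel movement holder (vice), 38 x 81 x 17 mm, loose; leave it alone. Origin at its underside.
- oil_pot: Small capped oil pot, 28 mm across, 20 mm high, loose; leave it alone. Origin at its underside.
There are look-alikes about, which are no part of the job. Of the things shaped like the plug, the aluminium one is meant.

How it is judged:
By the outcome, as a careful person would: the job done as asked, in the order asked, and still so for the second after the job is handed in, while the arm keeps its last pose, push and grip.
It also fails if it takes over 64 s, if anything falls off the work surface, if the arm or the gripper's body presses on something with over 40 N, if the wrist force passes 120 N, or if a joint passes its speed limit or range.

## Working session

There is one attempt and no reset: what is moved stays moved. The work goes in short steps, Python scripts to look and compute and a shell command to move; the robot and the scene stay as the last step left them, time stands still between calls to the robot, and variables do not carry over. Pictures are saved under pics/ and viewed, at most 10 in all, crops included, and the job is handed in when it is done.

```bash
mkdir -p pics
cat > h.py <<'E'
import numpy as np, cv2
from workcell import r
def ray(c,u,v,d):
    f=200/np.tan(np.radians(c["vertical_fov"])/2)
    p=np.array([(u-c["cx"])/f*d,-(v-c["cy"])/f*d,-d,1])
    return (np.linalg.inv(c["camera_from_world"])@p)[:3]
def px(c,u,v):
    u0,v0=int(round(u)),int(round(v)); w=c["range_z"][max(0,v0-1):v0+2,max(0,u0-1):u0+2]; w=w[w>0]
    return ray(c,u,v,np.median(w)) if len(w) else None
def proj(c,P):
    f=200/np.tan(np.radians(c["vertical_fov"])/2)
    q=c["camera_from_world"]@np.append(P,1); return c["cx"]-f*q[0]/q[2], c["cy"]+f*q[1]/q[2]
def cloud(c):
    f=200/np.tan(np.radians(c["vertical_fov"])/2); d=c["range_z"]
    v,u=np.mgrid[:400,:640]
    p=np.stack([(u-c["cx"])/f*d,-(v-c["cy"])/f*d,-d,np.ones_like(d)],-1)
    P=(p@np.linalg.inv(c["camera_from_world"]).T)[...,:3]; P[d==0]=np.nan
    return P
E
python3 - <<'E'
from h import *
np.set_printoptions(precision=4,suppress=True)
for cam in ("scene","top"):
    c=r.capture(cam); cv2.imwrite(f"pics/{cam}1.png",c["frame"]); np.savez(f"{cam}1.npz",**c)
    print(cam,c["vertical_fov"],c["cx"],c["cy"],np.linalg.inv(c["camera_from_world"])[:3,3])
    for n in "press post_top knob_top plug plug_grip tray loupe movement_holder oil_pot".split():
        for t in r.tip_of(cam,n)[:3]:
            print(n,np.round(t["xy"],1),round(t["confidence"],2),px(c,*t["xy"]))
E
```

```text
scene 54.03419074607785 324.89824289863793 196.7906604859025 [-0.0828  0.501   0.5288]
press [404.6 202.3] 0.94 [ 0.5123 -0.1562  0.0189]
post_top [399.1 175.3] 0.82 [ 0.5714 -0.1855  0.0627]
post_top [408.8 183.4] 0.62 [ 0.5105 -0.1594  0.0736]
post_top [326.6 202.9] 0.57 [0.6345 0.0014 0.0041]
knob_top [410.5 169.6] 0.46 [ 0.5317 -0.1818  0.0971]
plug [407.7 181.1] 0.71 [ 0.5193 -0.164   0.0748]
plug [419.9 232. ] 0.69 [ 0.3895 -0.0839  0.027 ]
plug_grip [427.4 182.8] 0.52 [ 0.4715 -0.1812  0.087 ]
plug_grip [422.2 239.5] 0.48 [ 0.3888 -0.0955  0.0023]
tray [286.3 241.2] 0.67 [0.545  0.17   0.0036]
loupe [327.7 201.9] 0.43 [ 0.6332 -0.0011  0.0071]
movement_holder [372.4 239.2] 0.66 [0.4452 0.005  0.0071]
oil_pot [202.4 281.5] 0.73 [0.5011 0.3727 0.0175]
top 52.42043068874419 325.4388097619897 206.05737236108058 [0.4236 0.0822 1.1912]
press [419.4 208.1] 0.86 [ 0.5199 -0.1652  0.0749]
post_top [412.2 204.1] 0.72 [ 0.5311 -0.1465  0.0698]
post_top [426.2 206.9] 0.57 [ 0.5217 -0.179   0.0954]
knob_top [425.9 207.7] 0.68 [ 0.5195 -0.1782  0.0952]
plug [420.9 208.2] 0.69 [ 0.5182 -0.1655  0.0917]
plug [399.7 244.7] 0.47 [ 0.4183 -0.124   0.0013]
plug_grip [427.3 225.5] 0.58 [ 0.4718 -0.1837  0.0871]
plug_grip [385. 257.] 0.52 [ 0.3829 -0.0781  0.0254]
plug_grip [299.9 198. ] 0.52 [0.55   0.1696 0.0035]
tray [299.8 197.7] 0.92 [0.5509 0.1699 0.0036]
loupe [359.7 164.7] 0.6 [ 0.6514 -0.0049  0.0066]
loupe [424.7 206.6] 0.36 [ 0.5224 -0.1749  0.0956]
movement_holder [354.5 232.2] 0.58 [0.4524 0.0079 0.0004]
oil_pot [229.9 211.6] 0.66 [0.5056 0.3712 0.0163]
```

View pics/scene1.png

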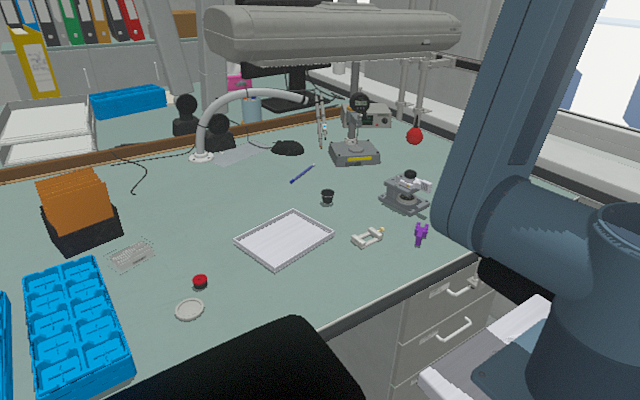

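View pics/top1.png

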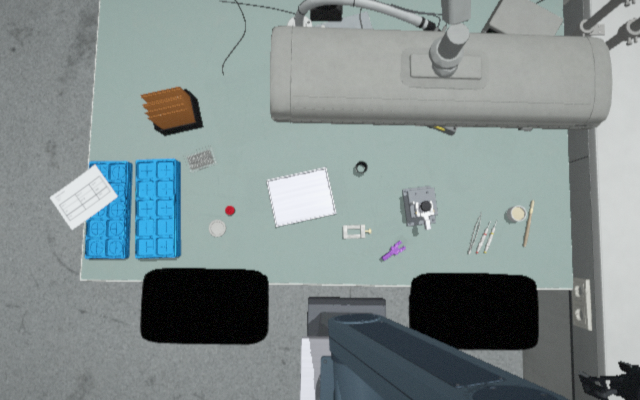

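Plug-shaped candidates are the aluminium one in the press (scene 427,183; top 427,222) and the purple look-alike lying on the bench (scene 420,233; top 393,251). I choose the aluminium one in the press. The tray is at top (300,197), the loupe at (360,168), the holder at (355,232) and the pot at (230,211).

Run:
```python
from h import *
np.set_printoptions(precision=4,suppress=True)
c=dict(np.load("top1.npz")); P=cloud(c)
a=c["frame"][170:250,380:480]; s=dict(np.load("scene1.npz"))["frame"][150:250,370:450]
cv2.imwrite("pics/crop1.png",np.hstack([cv2.resize(a,(500,400),interpolation=2),cv2.resize(s,(300,400)[:2] if 0 else (320,400),interpolation=2)])[:, :800])
sub=P[170:250,380:480].reshape(-1,3); sub=sub[np.isfinite(sub[:,0])]
for lo,hi in((.006,.03),(.052,.066),(.066,.08),(.080,.09),(.09,.1)):
    q=sub[(sub[:,2]>lo)&(sub[:,2]<hi)]; 
    R=cv2.minAreaRect(q[:,:2].astype(np.float32)*1000); print(lo,len(q),q.mean(0),R)
# tray yaw
t=P[150:240,250:350].reshape(-1,3); t=t[(t[:,2]>.009)&(t[:,2]<.03)]; print("tray",cv2.minAreaRect(t[:,:2].astype(np.float32)*1000), len(t))
L=P[20:130,270:610].reshape(-1,3); L=L[L[:,2]>.15]; print("lamp",L.min(0),L.max(0))
c=dict(np.load("scene1.npz"));L=cloud(c)[5:60,205:460].reshape(-1,3);L=L[(L[:,2]>.15)&(L[:,0]<1.2)];print(np.nanpercentile(L,[0,2,50,98],axis=0))
```

```text
0.006 537 [ 0.4971 -0.1859  0.0117] ((517.1332397460938, -211.02377319335938), (219.38230895996094, 292.3073425292969), 0.904106855392456)
0.052 508 [ 0.5437 -0.1736  0.0603] ((522.2234497070312, -178.52020263671875), (106.76801300048828, 76.58990478515625), 8.038899421691895)
0.066 178 [ 0.5104 -0.1758  0.0737] ((518.58203125, -188.85035705566406), (86.99345397949219, 71.60839080810547), 31.553865432739258)
0.08 67 [ 0.4876 -0.1792  0.0861] ((498.7906494140625, -167.74034118652344), (77.72998809814453, 40.300132751464844), 6.9688568115234375)
0.09 94 [ 0.523  -0.1782  0.0942] ((506.04290771484375, -184.34344482421875), (65.04438781738281, 29.96853256225586), 21.098936080932617)
tray ((560.6785278320312, 160.5406494140625), (283.073486328125, 240.06954956054688), 87.34614562988281) 330
lamp [ 0.6581 -0.6468  0.1508] [1.0132 0.2015 0.5828]
[[ 0.6575 -0.8191  0.2276]
 [ 0.662  -0.8078  0.2568]
 [ 0.6755 -0.0307  0.4088]
 [ 1.0601  0.204   0.4581]]
```

View pics/crop1.png

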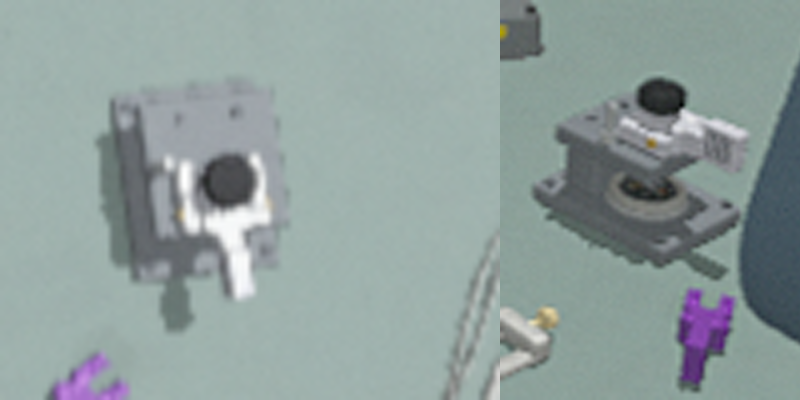

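The crop shows the aluminium plug in the press: white fork round the black knob (top 426,207), with its tab pointing towards the robot at (427,225). The purple one lies loose.

```bash
cat >> h.py <<'E'
from scipy.spatial.transform import Rotation as Ro
def R0(): 
    s=r.sense(); return np.array(s["eef_pos"]),Ro.from_euler("xyz",s["orientation"],degrees=True).as_matrix(),s
def to(P,yawdeg=None):
    p,R,s=R0(); print("tool delta",np.round(R.T@(np.array(P)-p),4),"ytool dir",np.round(np.degrees(np.arctan2(R[1,1],R[0,1])),2),"F",np.round(s["contact_force"],2),"pos",np.round(p,4),"w",s["width"],"t",s["clock"],"ori",np.round(s["orientation"],2))
E
python3 - <<'E'
from h import *
to([.4718,-.1837,.13])
c=dict(np.load("top1.npz")); P=cloud(c)[170:250,380:480].reshape(-1,3); P=P[np.isfinite(P[:,0])]
k=P[(P[:,2]>.088)&(P[:,2]<.1)]; 
k=k[np.hypot(k[:,0]-.522,k[:,1]+.178)<.022]; print("knob",cv2.minEnclosingCircle(k[:,:2].astype(np.float32)*1000),np.median(k,0))
for ang in (6,7,8,9,10):
    e=np.array([np.cos(np.radians(ang)),np.sin(np.radians(ang))]); n=np.array([-e[1],e[0]])
    q=P[(P[:,2]>.08)&(P[:,2]<.092)]; d=q[:,:2]-[.522,-.178]; a=d@e; b=d@n; m=(a<-.025)&(abs(b)<.02)
    print(ang,a[m].min(),a[m].max(),b[m].min(),b[m].max(),b[m].mean(),np.polyfit(a[m],b[m],1)[0])
E
```

```text
tool delta [ 0.4048 -0.246   0.0677] ytool dir -74.37 F [-0.51 -0.27 -0.46] pos [ 0.1482 -0.5297  0.1977] w 0.08560751429169815 t 1.0 ori [180.     0.    15.63]
knob ((523.0509643554688, -178.013671875), 15.680217742919922) [ 0.5239286  -0.17852263  0.0942494 ]
6 -0.0605463101700379 -0.02947965884461109 -0.008083649512130548 0.0052893446634731485 -0.0013839610845800443 0.03839320158230577
7 -0.060661340081346764 -0.029439877225228315 -0.007120178913196749 0.006089772049980264 -0.0005497817673515126 0.024838472966590752
8 -0.06075789196082725 -0.029391127934052245 -0.0061545394387912695 0.006888344432928009 0.00028456501872920945 0.011288709104864418
9 -0.06083593639784156 -0.02933342582058921 -0.00518702523205237 0.0076848185594325935 0.0011188251235485843 -0.0022587958873401663
10 -0.060895449619298124 -0.029266788461461947 -0.0042179310071799436 0.008478951815759465 0.0019527444233970238 -0.015806752987405838
```

```bash
python3 -m creep '0.0405 -0.0246 0.004 0;0.0405 -0.0246 0.004 0;0.0405 -0.0246 0.004 0;0.0405 -0.0246 0.004 0;0.0405 -0.0246 0.004 0;0.0405 -0.0246 0.004 0;0.0405 -0.0246 0.004 0;0.0405 -0.0246 0.004 0;0.0405 -0.0246 0.004 0;0.0405 -0.0246 0.004 0;0 0 0 7.3;0 0 0 0;0 0 0 0' 0.05 50
python3 - <<'E'
from h import *
to([.473,-.1852,.13])
c=r.capture("wrist"); cv2.imwrite("pics/wrist1.png",c["frame"]); np.savez("w1.npz",**c)
M=np.linalg.inv(c["camera_from_world"]); print(c["vertical_fov"],c["cx"],c["cy"],M)
for n in "post_top knob_top plug plug_grip".split():
    for t in r.tip_of("wrist",n)[:2]: print(n,t)
c=r.capture("top"); np.savez("top2.npz",**c)
for n in "post_top knob_top plug plug_grip".split():
    for t in r.tip_of("top",n)[:1]: print(n,t,px(c,*t["xy"]))
E
```

```text
clock: 2.62
eef_pos: [0.4718, -0.184, 0.1578]
orientation: [180.0, -0.0, 8.4]
contact_force: [0.9, 1.1, -0.6]
width: 0.0501
gripper_force: 0.0
tool delta [0.0011 0.0014 0.0278] ytool dir -81.57 F [ 0.88  1.09 -0.64] pos [ 0.4718 -0.184   0.1578] w 0.05011715918067583 t 2.625 ori [179.99  -0.     8.43]
65.70646984690485 314.16465716796483 195.4474740917058 [[ 1.48121977e-01  9.42915950e-01  2.98277372e-01  5.48616658e-01]
 [-9.88968993e-01  1.41364670e-01  4.42307789e-02 -1.73313154e-01]
 [-4.59975239e-04 -3.01538622e-01  9.53453852e-01  3.34014528e-01]
 [ 0.00000000e+00  0.00000000e+00  0.00000000e+00  1.00000000e+00]]
post_top {'xy': [275.1, 108.8], 'confidence': 0.58}
knob_top {'xy': [318.5, 128.1], 'confidence': 0.7}
plug {'xy': [254.2, 206.9], 'confidence': 0.62}
plug_grip {'xy': [216.0, 233.1], 'confidence': 0.84}
plug_grip {'xy': [312.4, 182.8], 'confidence': 0.56}
post_top {'xy': [415.5, 202.1], 'confidence': 0.78} [ 0.53771036 -0.1575471   0.06069554]
knob_top {'xy': [427.8, 225.0], 'confidence': 0.67} [ 0.46361543 -0.13342362  0.30050514]
plug {'xy': [398.1, 244.0], 'confidence': 0.68} [ 0.42032134 -0.11682956  0.01603756]
plug_grip {'xy': [383.4, 254.9], 'confidence': 0.56} [ 0.38808088 -0.07637763  0.00394199]
```

View pics/wrist1.png

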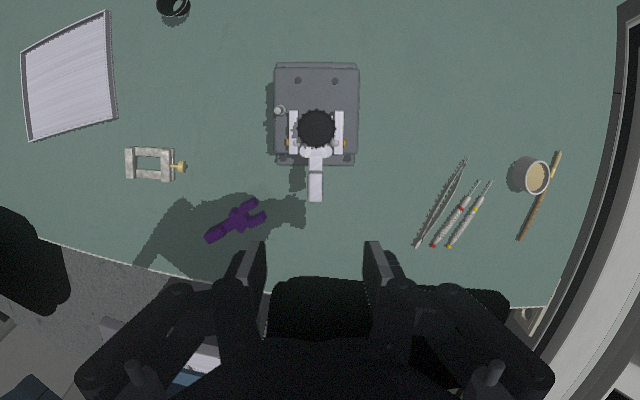

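Wrist view: knob (317,128), stub post (279,110), tab of the plug (315,187), fingers' midline at about column 315. The purple look-alike is at (235,220).

```bash
cat >> h.py <<'E'
def fish(c,u,v,z):
    f=200/np.tan(np.radians(c["vertical_fov"])/2); a,b=u-c["cx"],v-c["cy"]; rr=np.hypot(a,b); th=rr/f
    d=np.array([np.sin(th)*a/rr,-np.sin(th)*b/rr,-np.cos(th)]); M=np.linalg.inv(c["camera_from_world"])
    d=M[:3,:3]@d; o=M[:3,3]; return o+d*(z-o[2])/d[2]
E
python3 - <<'E'
from h import *
np.set_printoptions(precision=4,suppress=True)
c=dict(np.load("w1.npz")); F=c["frame"].astype(int)
print("rng tab",np.median(c["range_z"][180:195,312:320]))
for v in (178,182,186,190,194,198): 
    x=np.where(F[v,300:335].min(1)>150)[0]+300; print(v,x.min(),x.max(), fish(c,(x.min()+x.max())/2,v,.086))
x=np.where(F[165:215,315].min(1)>150)[0]+165; print("tab rows",x, fish(c,315,x.max(),.086), fish(c,315,x.min(),.086))
g=((F[100:155,295:340].max(2)<60)*255).astype(np.uint8); ys,xs=np.where(g>0); print("knob px",xs.min()+295,xs.max()+295,ys.min()+100,ys.max()+100)
n,l,st,ce=cv2.connectedComponentsWithStats(g); i=1+st[1:,4].argmax(); k=ce[i]+[295,100]; print(k,st[i],fish(c,*k,.092))
print("post",fish(c,279,110,.086))
E
```

```text
rng tab 0.25791168
178 310 321 [ 0.4861 -0.1837  0.086 ]
182 309 321 [ 0.4827 -0.1838  0.086 ]
186 309 321 [ 0.4793 -0.1843  0.086 ]
190 310 321 [ 0.4759 -0.1852  0.086 ]
194 310 321 [ 0.4725 -0.1857  0.086 ]
198 309 321 [ 0.4689 -0.1858  0.086 ]
tab rows [165 166 167 168 169 174 175 176 177 178 179 180 181 182 183 184 185 186
 187 188 189 190 191 192 193 194 195 196 197 198 199 200 201] [ 0.4663 -0.1862  0.086 ] [ 0.4969 -0.1816  0.086 ]
knob px 297 334 109 147
[315.5428 128.0865] [   2    9   38   39 1087] [ 0.5274 -0.1775  0.092 ]
post [ 0.5373 -0.1467  0.086 ]
```

```bash
python3 -m creep '0.0035 0.0017 0.03 0;0 0 0.03 0;0 0 0.024 0;0 0 0.01 0;0 0 0 0' 0.05 50
python3 -m creep '0 0 0 0;0 0 0 0;0 0 0 0;0 0 0 0;0 0 0 0' 0.004 50
python3 - <<'E'
from h import *
to([.4755,-.1852,.064])
c=r.capture("wrist"); cv2.imwrite("pics/wrist2.png",c["frame"][60:360,140:500])
E
```

```text
clock: 3.75
eef_pos: [0.4754, -0.1847, 0.0634]
orientation: [-180.0, 0.0, 8.3]
contact_force: [0.2, -0.6, 0.5]
width: 0.0499
gripper_force: 0.0
clock: 4.38
eef_pos: [0.4757, -0.1849, 0.0638]
orientation: [180.0, -0.0, 8.3]
contact_force: [0.0, -0.6, 0.8]
width: 0.0042
gripper_force: 0.0
tool delta [-0.0002  0.0003 -0.0002] ytool dir -81.67 F [ 0.01 -0.64  0.77] pos [ 0.4757 -0.1849  0.0638] w 0.004185094144811738 t 4.375 ori [ 1.7999e+02 -1.0000e-02  8.3300e+00]
```

View pics/wrist2.png

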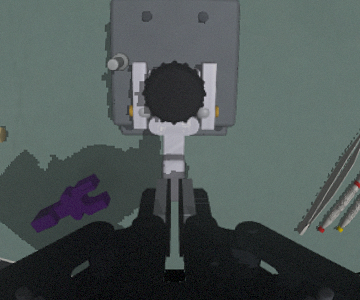

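The fingers closed to 4 mm with nothing between them. The tab shows at crop (173,162), just beyond the fingertips at (175,185). I need to find out why.

Run:
```python
from h import *
np.set_printoptions(precision=4,suppress=True)
c=r.capture("wrist"); M=np.linalg.inv(c["camera_from_world"])
f=200/np.tan(np.radians(c["vertical_fov"])/2)
def P(u,v):
    a,b=u-c["cx"],v-c["cy"]; rr=np.hypot(a,b); th=rr/f; d=c["range_z"][v,u]; t=np.tan(th)*d
    return (M@[a/rr*t,-b/rr*t,-d,1])[:3]
print(M[:3,3])
for v in range(180,330,8): print(v,P(315,v),c["frame"][v,315],P(306,v),P(326,v))
s=r.capture("scene"); 
C=cv2.resize(s["frame"][130:250,370:480],None,fx=5,fy=5,interpolation=2)
W=cv2.resize(c["frame"][200:330,290:345],None,fx=4.6,fy=4.6,interpolation=2)
h=min(len(C),len(W)); cv2.imwrite("pics/c2.png",np.hstack([C[:h,:545],W[:h]]))
```

```text
[ 0.5525 -0.1743  0.24  ]
180 [ 0.5148 -0.1802  0.0942] [48 43 49] [ 0.5137 -0.1759  0.0925] [ 0.5147 -0.1857  0.0909]
188 [ 0.5055 -0.1816  0.0758] [176 169 169] [ 0.5049 -0.1767  0.0761] [ 0.5064 -0.1876  0.076 ]
196 [ 0.5525 -0.1743  0.24  ] [184 172 176] [ 0.5002 -0.1773  0.0758] [ 0.4787 -0.1948  0.0009]
204 [ 0.4961 -0.183   0.0753] [179 171 170] [ 0.4955 -0.178   0.0757] [ 0.4717 -0.1959  0.0003]
212 [ 0.4915 -0.1837  0.0758] [176 167 167] [ 0.4913 -0.1786  0.0773] [ 0.4648 -0.197   0.0004]
220 [ 0.4902 -0.1839  0.0847] [137 128 131] [ 0.4896 -0.179   0.085 ] [ 0.4577 -0.1982  0.0004]
228 [ 0.4861 -0.1845  0.0859] [181 167 171] [ 0.4855 -0.1797  0.0862] [ 0.4502 -0.1994 -0.0004]
236 [ 0.4813 -0.1852  0.0857] [106 101 102] [ 0.4805 -0.1803  0.0856] [ 0.4436 -0.2004  0.0013]
244 [ 0.4764 -0.1859  0.0857] [106 102 102] [ 0.4864 -0.1801  0.1072] [ 0.488  -0.1894  0.1077]
252 [ 0.4713 -0.1867  0.0855] [106  99 103] [ 0.4869 -0.1802  0.1164] [ 0.4883 -0.1891  0.1166]
260 [ 0.4667 -0.1874  0.0865] [97 94 91] [ 0.4867 -0.1804  0.1232] [ 0.4877 -0.189   0.1228]
268 [ 0.4105 -0.1959  0.0006] [106 112  98] [ 0.4864 -0.1806  0.1295] [ 0.4878 -0.1887  0.1297]
276 [ 0.4019 -0.1972  0.0003] [106 112  97] [ 0.485  -0.1809  0.1334] [ 0.4873 -0.1886  0.1352]
284 [ 0.3925 -0.1986 -0.0006] [109 115  98] [ 0.482  -0.1813  0.1348] [ 0.4881 -0.1883  0.1422]
292 [ 0.3841 -0.1999  0.0003] [106 113  97] [ 0.4783 -0.1818  0.1351] [ 0.4873 -0.1883  0.1463]
300 [ 0.3741 -0.2014 -0.0004] [111 113  97] [ 0.4737 -0.1824  0.1346] [ 0.4824 -0.1891  0.1446]
308 [ 0.3645 -0.2028 -0.0003] [106 113  94] [ 0.4694 -0.183   0.1345] [ 0.4787 -0.1897  0.1449]
316 [ 0.3543 -0.2043 -0.0002] [106 112  97] [ 0.4657 -0.1835  0.1355] [ 0.4754 -0.1903  0.1458]
324 [ 0.3433 -0.206  -0.0007] [105 110  93] [ 0.342  -0.197  -0.0005] [ 0.4709 -0.191   0.1454]
```

View pics/c2.png

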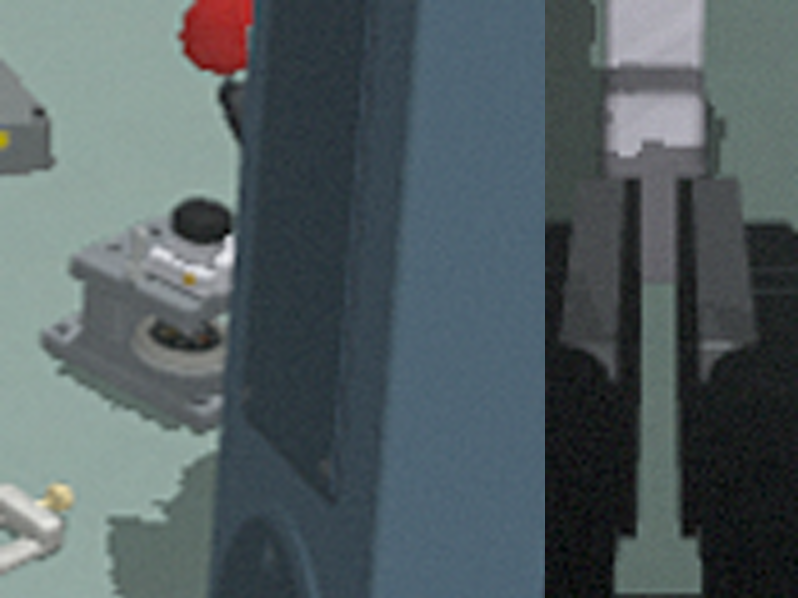

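The depth reading puts the fingertips at z ≈ 0.102, above the tab top (0.086), although the reported TCP is 0.064. So the fingers really are about 38 mm higher than reported. I'll open them and go down in steps; either reading leaves that safe.

```bash
cat > w.py <<'E'
from h import *
np.set_printoptions(precision=4,suppress=True)
def wcloud(c):
    f=200/np.tan(np.radians(c["vertical_fov"])/2); v,u=np.mgrid[:400,:640]; a,b=u-c["cx"],v-c["cy"]; rr=np.hypot(a,b)+1e-9
    d=c["range_z"].astype(float); t=np.tan(np.minimum(rr/f,1.4))*d
    P=np.stack([a/rr*t,-b/rr*t,-d,np.ones_like(d)],-1)@np.linalg.inv(c["camera_from_world"]).T
    P=P[...,:3]; P[d==0]=np.nan; return P
def tips():
    c=r.capture("wrist"); P=wcloud(c); p,R,s=R0(); q=(P-p)@R
    dark=(c["frame"].max(2)<125)
    m=(abs(q[...,1])<.06)&(abs(q[...,0])<.02)&(q[...,2]<.03)&(q[...,2]>-.1)&dark
    for sgn in (-1,1):
        k=q[m&(np.sign(q[...,1])==sgn)]; 
        if len(k): print("side",sgn,"tool-z of lowest",np.sort(k[:,2])[-12:],"world z low",p[2]-np.percentile(k[:,2],99), "y",np.percentile(k[:,1],[2,50,98]))
    return c,P
E
python3 -m creep '0 0 0 0;0 0 0 0;0 0 0 0' 0.04 50
python3 -m creep '0 0 0.01 0;0 0 0.01 0;0 0 0.01 0;0 0 0 0'
python3 - <<'E'
from w import *
c,P=tips(); cv2.imwrite("pics/wrist3.png",c["frame"][150:350,220:410])
for u in (270,280,288,294,330,338,346,354):
    col=[(v,P[v,u].round(3)) for v in range(225,300,12)]; print(u,col)
E
```

```text
clock: 4.9
eef_pos: [0.4757, -0.1848, 0.0637]
orientation: [-180.0, 0.0, 8.3]
contact_force: [0.5, -1.0, -0.6]
width: 0.0396
gripper_force: 0.0
clock: 5.4
eef_pos: [0.4748, -0.1842, 0.0324]
orientation: [-179.9, 0.1, 8.3]
contact_force: [0.5, -0.2, 0.1]
width: 0.0403
gripper_force: 0.0
side -1 tool-z of lowest [0.022  0.022  0.022  0.0221 0.0222 0.0223 0.0223 0.0224 0.0226 0.0228
 0.023  0.0232] world z low 0.012324887473888518 y [-0.0525 -0.0337 -0.0015]
side 1 tool-z of lowest [0.0222 0.0223 0.0223 0.0224 0.0225 0.0225 0.0225 0.0226 0.0227 0.0229
 0.0229 0.023 ] world z low 0.01214717565050321 y [0.0017 0.0342 0.0535]
270 [(225, array([ 0.459, -0.154, -0.   ])), (237, array([ 0.449, -0.155, -0.   ])), (249, array([ 0.484, -0.163,  0.082])), (261, array([ 0.48 , -0.164,  0.087])), (273, array([ 0.474, -0.165,  0.088])), (285, array([ 0.472, -0.166,  0.094])), (297, array([ 0.466, -0.166,  0.096]))]
280 [(225, array([ 0.46 , -0.162,  0.   ])), (237, array([ 0.451, -0.163,  0.001])), (249, array([ 0.44 , -0.164, -0.   ])), (261, array([ 0.43 , -0.165,  0.001])), (273, array([ 0.419, -
[... 1107 characters left out ...]
 0.001])), (273, array([ 0.425, -0.211, -0.001])), (285, array([ 0.414, -0.213,  0.   ])), (297, array([ 0.402, -0.215,  0.   ]))]
346 [(225, array([ 0.467, -0.21 , -0.   ])), (237, array([ 0.457, -0.212, -0.   ])), (249, array([ 0.448, -0.213,  0.001])), (261, array([ 0.437, -0.215,  0.   ])), (273, array([ 0.427, -0.217,  0.   ])), (285, array([ 0.415, -0.22 , -0.   ])), (297, array([ 0.404, -0.222,  0.001]))]
354 [(225, array([ 0.468, -0.216, -0.   ])), (237, array([ 0.459, -0.217,  0.   ])), (249, array([ 0.483, -0.204,  0.07 ])), (261, array([ 0.478, -0.205,  0.072])), (273, array([ 0.473, -0.205,  0.077])), (285, array([ 0.467, -0.207,  0.079])), (297, array([ 0.404, -0.229,  0.   ]))]
```

View pics/wrist3.png

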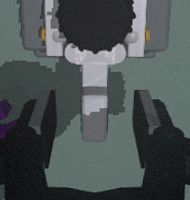

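The tips now flank the tab (crop 95,100), with the pads at crop columns 50 and 135. I'll lower 3 mm more and close.

```bash
python3 -m creep '0.001 0.0003 0.003 0;0 0 0 0' 
python3 -m creep '0 0 0 0;0 0 0 0;0 0 0 0;0 0 0 0;0 0 0 0' 0.004 60
python3 - <<'E'
from h import *
p,R,s=R0(); to(p+.04*np.array([-np.cos(np.radians(8.3)),-np.sin(np.radians(8.3)),0])); print(s["gripper_force"])
E
```

```text
clock: 5.7
eef_pos: [0.4768, -0.185, 0.0307]
orientation: [180.0, -0.0, 8.3]
contact_force: [-0.4, -0.5, 0.1]
width: 0.0399
gripper_force: 0.0
clock: 6.32
eef_pos: [0.4768, -0.185, 0.031]
orientation: [180.0, -0.0, 8.3]
contact_force: [-1.7, 0.6, 5.7]
width: 0.0106
gripper_force: 59.2
tool delta [-0.04 -0.   -0.  ] ytool dir -81.67 F [-1.73  0.58  5.68] pos [ 0.4768 -0.185   0.031 ] w 0.010615385459776732 t 6.325 ori [ 1.7999e+02 -2.0000e-02  8.3300e+00]
59.23037588596344
```

```bash
python3 -m creep '-0.003 0 0 0;-0.003 0 0 0;-0.003 0 0 0;0 0 0 0'
python3 - <<'E'
from h import *
p,R,s=R0();to(p)
E
python3 -m creep '-0.005 0 0 0;-0.006 0 0 0;-0.007 0 0 0;-0.007 0 0 0;-0.006 0 0 0;-0.005 0 0 0;0 0 0 0;0 0 0 0'
python3 - <<'E'
from w import *
to(R0()[0]); c=r.capture("wrist"); cv2.imwrite("pics/wrist4.png",c["frame"][80:380,200:430]); np.savez("w4.npz",**c)
E
```

```text
clock: 6.82
eef_pos: [0.468, -0.1865, 0.0309]
orientation: [180.0, -0.0, 8.3]
contact_force: [1.5, 0.5, 3.4]
width: 0.0108
gripper_force: 59.1
tool delta [0. 0. 0.] ytool dir -81.68 F [1.5  0.51 3.45] pos [ 0.468  -0.1865  0.0309] w 0.010838680648584465 t 6.825 ori [ 1.7997e+02 -3.0000e-02  8.3200e+00]
clock: 7.82
eef_pos: [0.4321, -0.1915, 0.0306]
orientation: [-180.0, 0.0, 8.3]
contact_force: [0.1, 0.1, -1.0]
width: 0.011
gripper_force: 58.6
tool delta [0. 0. 0.] ytool dir -81.68 F [ 0.14  0.15 -1.03] pos [ 0.4321 -0.1915  0.0306] w 0.010998596057783982 t 7.825 ori [-179.99    0.01    8.32]
```

View pics/wrist4.png

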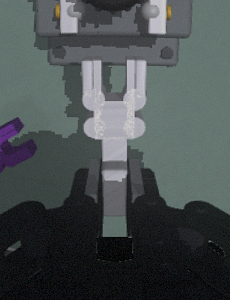

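The fork is out of the rails: fork ends are at crop (90–128,62) and the rail fronts at row 32. Next I lift and carry it to the tray.

```bash
python3 -m creep '0 0 -0.02 0;0 0 -0.025 0;0 0 -0.025 0;0 0 0 0'
python3 - <<'E'
from w import *
to([.528,.1667,R0()[0][2]])
E
```

```text
clock: 8.38
eef_pos: [0.4336, -0.1924, 0.1023]
orientation: [179.8, -0.2, 8.4]
contact_force: [0.0, -0.8, -0.6]
width: 0.0108
gripper_force: 58.6
tool delta [ 0.1455 -0.3416 -0.0006] ytool dir -81.65 F [ 0.04 -0.81 -0.57] pos [ 0.4336 -0.1924  0.1023] w 0.01082576540775202 t 8.375 ori [179.82  -0.17   8.35]
```

```bash
python3 -m creep '0.0072 -0.017 0 0;0.0145 -0.034 0 0;0.0145 -0.034 0 0;0.0145 -0.034 0 0;0.0145 -0.034 0 0;0.0145 -0.034 0 0;0.0145 -0.034 0 0;0.0145 -0.034 0 0;0.0145 -0.034 0 0;0.0145 -0.034 0 0;0.0072 -0.017 0 0;0 0 0 0;0 0 0 0'
python3 - <<'E'
from w import *
to([.528,.1667,-.0264])
c=r.capture("wrist"); P=wcloud(c); cv2.imwrite("pics/wrist5.png",c["frame"])
t=P[(P[...,2]<.006)&(P[...,2]>.0015)]; print("tray floor",np.median(t,0),len(t))
for n in("tray","loupe"): 
    for q in r.tip_of("wrist",n)[:1]: print(n,q,fish(c,*q["xy"],.003))
E
```

```text
clock: 10.0
eef_pos: [0.5256, 0.1653, 0.1002]
orientation: [180.0, 0.1, 8.3]
contact_force: [0.0, -0.4, 0.1]
width: 0.0107
gripper_force: 58.6
tool delta [ 0.0028 -0.0011  0.1265] ytool dir -81.67 F [ 0.02 -0.41  0.06] pos [0.5256 0.1653 0.1002] w 0.01071905562669074 t 10.0 ori [179.98   0.08   8.33]
tray floor [0.5677 0.1751 0.003 ] 28812
tray {'xy': [316.1, 153.9], 'confidence': 0.63} [0.5555 0.1672 0.003 ]
loupe {'xy': [503.5, 100.6], 'confidence': 0.92} [ 0.6415 -0.0075  0.003 ]
```

View pics/wrist5.png

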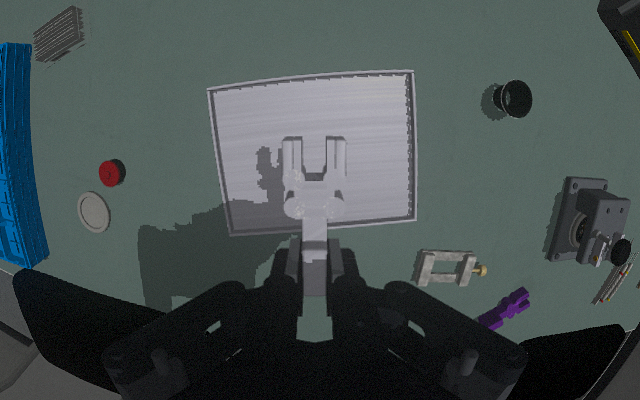

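The plug is held level (fork at 315,160) over the tray, whose floor spans columns 215–415 and rows 75–230. Lower it.

```bash
python3 -m creep '0.004 0 0.02 0;0.004 -0.001 0.025 0;0 0 0.025 0;0 0 0.025 0;0 0 0.018 0;0 0 0.006 0;0 0 0 0'; python3 -c "
from h import *;to([.533,.1667,-.0264])"
python3 -m creep '0 0 0.003 0;0 0 0.002 0;0 0 0 0'
```

```text
clock: 11.02
eef_pos: [0.5341, 0.1676, -0.0182]
orientation: [180.0, 0.0, 8.3]
contact_force: [-0.5, 0.2, -0.7]
width: 0.0108
gripper_force: 58.6
tool delta [-0.0012  0.0007  0.0082] ytool dir -81.71 F [-0.51  0.16 -0.68] pos [ 0.5341  0.1676 -0.0182] w 0.010810751298037434 t 11.025 ori [1.80e+02 1.00e-02 8.29e+00]
clock: 11.4
eef_pos: [0.5341, 0.1681, -0.0231]
orientation: [180.0, -0.0, 8.3]
contact_force: [0.1, 0.6, -0.6]
width: 0.0107
gripper_force: 58.6
```

```bash
python3 -m creep '0 0 0.0015 0;0 0 0 0';python3 -m creep '0 0 0.001 0;0 0 0 0'; python3 -m creep '0 0 0.001 0;0 0 0 0'
```

```text
clock: 11.65
eef_pos: [0.534, 0.1681, -0.0248]
orientation: [180.0, 0.0, 8.3]
contact_force: [-0.2, 0.3, 0.1]
width: 0.0108
gripper_force: 58.6
clock: 11.9
eef_pos: [0.534, 0.1681, -0.0258]
orientation: [-180.0, 0.0, 8.3]
contact_force: [0.4, 0.8, 0.2]
width: 0.0105
gripper_force: 58.7
clock: 12.15
eef_pos: [0.5341, 0.1681, -0.0259]
orientation: [180.0, -0.0, 8.3]
contact_force: [-2.1, -0.9, 7.9]
width: 0.0108
gripper_force: 59.8
```

Contact with the tray floor at 8 N. Release and lift straight up.

```bash
python3 -m creep '0 0 0 0;0 0 0 0;0 0 0 0' 0.035; python3 -m creep '0 0 -0.01 0;0 0 -0.03 0;0 0 -0.04 0;0 0 -0.045 0;0 0 -0.05 0;0 0 0 0'
python3 - <<'E'
from w import *
to([.526,-.178,R0()[0][2]])
c=r.capture("wrist"); P=wcloud(c)
F=c["frame"].astype(int); m=(P[...,2]>.012)&(P[...,2]<.035)&(abs(P[...,0]-.555)<.06)&(abs(P[...,1]-.17)<.07)
q=P[m]; print(len(q),np.percentile(q,[2,50,98],axis=0)); m&=P[...,2]>.025; print("tab",np.percentile(P[m],[2,50,98],axis=0))
E
```

```text
clock: 12.52
eef_pos: [0.534, 0.168, -0.027]
orientation: [-180.0, 0.0, 8.3]
contact_force: [-0.1, 0.1, 0.7]
width: 0.0351
gripper_force: 0.0
clock: 13.28
eef_pos: [0.5373, 0.1685, 0.1537]
orientation: [180.0, -0.6, 8.3]
contact_force: [-0.7, 0.2, -0.0]
width: 0.0349
gripper_force: 0.0
tool delta [-0.0614  0.3412 -0.0005] ytool dir -81.66 F [-0.68  0.19 -0.05] pos [0.5373 0.1685 0.1537] w 0.034887228071160084 t 13.275 ori [179.98  -0.58   8.34]
1355 [[0.4979 0.1114 0.0131]
 [0.5644 0.1699 0.0192]
 [0.6128 0.2292 0.0296]]
tab [[0.5231 0.1609 0.026 ]
 [0.5358 0.1677 0.0287]
 [0.5479 0.1745 0.03  ]]
```

The plug lies flat in the tray, tab top at z 0.029 as expected. Now to the knob with the fingers shut.

```bash
python3 -m creep '-0.0028 0.017 0 0;-0.006 0.034 0 0;-0.006 0.034 0 0;-0.006 0.034 0 0;-0.006 0.034 0 0;-0.006 0.034 0 0;-0.006 0.034 0 0;-0.006 0.034 0 0;-0.006 0.034 0 0;-0.006 0.034 0 0;-0.0028 0.017 0 0;0 0 0 0;0 0 0 0' 0
python3 - <<'E'
from w import *
to([.5255,-.178,.075])
c=r.capture("wrist"); P=wcloud(c)
k=P[(P[...,2]>.089)&(P[...,2]<.099)&(abs(P[...,0]-.525)<.03)&(abs(P[...,1]+.178)<.03)]
print(len(k),cv2.minEnclosingCircle(k[:,:2].astype(np.float32)*1000),np.median(k,0))
k=P[(P[...,2]>.082)&(P[...,2]<.089)&(abs(P[...,0]-.537)<.012)&(abs(P[...,1]+.147)<.01)]; print("post",len(k),np.median(k,0))
E
```

```text
clock: 14.95
eef_pos: [0.5239, -0.1759, 0.1477]
orientation: [-179.9, 0.0, 8.3]
contact_force: [-0.5, 0.9, -0.2]
width: 0.0002
gripper_force: 0.0
tool delta [0.0013 0.0024 0.0727] ytool dir -81.65 F [-0.54  0.9  -0.18] pos [ 0.5239 -0.1759  0.1477] w 0.0002460901475292909 t 14.95 ori [-179.92    0.05    8.35]
1098 ((527.2694091796875, -177.72813415527344), 16.171506881713867) [ 0.5286 -0.1778  0.0937]
post 47 [ 0.5373 -0.145   0.0859]
```

```bash
python3 -m creep '0.002 0.0022 0.02 0;0 0 0.025 0;0 0 0.02 0;0 0 0.01 0;0 0 0 0;0 0 0 0'
python3 - <<'E'
from w import *
to([.526,-.178,.06]); c=r.capture("wrist"); P=wcloud(c); np.savez("w6.npz",**c)
p,R,s=R0(); q=(P-p)@R
# front edge of the pads: tool x ~ +0.011, lowest
m=(abs(q[...,0]-.0112)<.003)&(abs(q[...,1])<.013); z=P[m][:,2]; print("pad front z",np.sort(z)[:25])
k=P[(P[...,2]>.089)&(P[...,2]<.0965)&(abs(P[...,0]-.525)<.03)&(abs(P[...,1]+.178)<.03)]; print(len(k),np.median(k,0))
E
```

```text
clock: 15.75
eef_pos: [0.5273, -0.1789, 0.0741]
orientation: [179.9, -0.1, 8.4]
contact_force: [0.1, 0.1, -0.4]
width: 0.0
gripper_force: 0.0
tool delta [-0.0012 -0.0011  0.0141] ytool dir -81.64 F [ 0.11  0.09 -0.42] pos [ 0.5273 -0.1789  0.0741] w 4.8701478522418054e-05 t 15.75 ori [179.95  -0.07   8.36]
pad front z [0.0582 0.0583 0.0584 0.0585 0.0585 0.0586 0.0586 0.0587 0.0587 0.0587
 0.0587 0.0588 0.0588 0.0588 0.0589 0.0589 0.0589 0.0589 0.0589 0.0589
 0.059  0.059  0.059  0.059  0.0591]
1215 [ 0.5342 -0.1757  0.0936]
```

Creep down in 2 mm steps until contact.

```bash
python3 -m creep '0 0 0.004 0;0 0 0.004 0;0 0 0 0'; python3 -m creep '0 0 0.002 0;0 0 0 0'; python3 -m creep '0 0 0.002 0;0 0 0 0'; python3 -c "
from h import *; to(R0()[0])"
```

```text
clock: 16.18
eef_pos: [0.5263, -0.1787, 0.0648]
orientation: [-180.0, 0.0, 8.3]
contact_force: [-0.6, 0.7, 0.2]
width: 0.0
gripper_force: 0.0
clock: 16.42
eef_pos: [0.5265, -0.1788, 0.063]
orientation: [-180.0, 0.0, 8.3]
contact_force: [0.4, 0.1, -0.4]
width: 0.0
gripper_force: 0.0
clock: 16.68
eef_pos: [0.5265, -0.1788, 0.0611]
orientation: [-180.0, 0.0, 8.3]
contact_force: [0.9, 0.7, 0.2]
width: 0.0003
gripper_force: 0.0
tool delta [0. 0. 0.] ytool dir -81.67 F [0.89 0.7  0.21] pos [ 0.5265 -0.1788  0.0611] w 0.00032595082575908403 t 16.675 ori [-1.7999e+02  1.0000e-02  8.3300e+00]
```

```bash
for i in 1 2 3 ; do :; done; python3 -m creep '0 0 0.001 0;0 0 0 0'|sed -n 2,4p; python3 -m creep '0 0 0.001 0;0 0 0 0'|sed -n 2,4p; python3 -m creep '0 0 0.001 0;0 0 0 0'|sed -n 2,4p; python3 -m creep '0 0 0.001 0;0 0 0 0'|sed -n 2,4p
```

```text
eef_pos: [0.5267, -0.1789, 0.0605]
orientation: [180.0, -0.0, 8.3]
contact_force: [-0.1, 0.2, 2.7]
eef_pos: [0.5267, -0.1789, 0.0595]
orientation: [180.0, -0.0, 8.3]
contact_force: [-1.7, 1.5, 3.6]
eef_pos: [0.5267, -0.1789, 0.0583]
orientation: [180.0, -0.0, 8.3]
contact_force: [-1.3, 1.2, 4.9]
eef_pos: [0.5267, -0.1789, 0.0573]
orientation: [180.0, -0.0, 8.3]
contact_force: [-1.3, 1.7, 4.8]
```

```bash
python3 -m creep '0 0 0.001 0;0 0 0.001 0;0 0 0.001 0;0 0 0.0005 0;0 0 0 0;0 0 0 0'|sed -n 2,4p
cat > m.py <<'E'
from w import *
p,R,s=R0(); F=[];K=[];Q=[]
for i in range(5):
    c=r.capture("wrist"); P=wcloud(c); F.append(r.sense()["contact_force"]); D=c["frame"].max(2)
    a=np.hypot(P[...,0]-.526,P[...,1]+.178)
    k=(a<.013)&(P[...,2]>.078)&(P[...,2]<.097)&(((P-p)@R)[...,0]>.0125); K.append(P[k])
    q=(np.hypot(P[...,0]-.5373,P[...,1]+.1455)<.0022)&(P[...,2]>.08)&(P[...,2]<.092); Q.append(P[q])
    n=len(P[k]),len(P[q])
K=np.vstack(K);Q=np.vstack(Q); print(n,"knob z",np.percentile(K[:,2],[10,50,90]),"post z",np.percentile(Q[:,2],[10,50,90]),"F",np.mean(F,0),r.sense()["eef_pos"],r.sense()["clock"])
cv2.imwrite("pics/m.png",cv2.resize(c["frame"][120:300,220:420],None,fx=3,fy=3,interpolation=2))
E
python3 m.py
```

```text
eef_pos: [0.5268, -0.1789, 0.0541]
orientation: [180.0, -0.0, 8.3]
contact_force: [-0.8, 1.4, 7.2]Traceback (most recent call last):
  File "m.py", line 9, in <module>
    K=np.vstack(K);Q=np.vstack(Q); print(n,"knob z",np.percentile(K[:,2],[10,50,90]),"post z",np.percentile(Q[:,2],[10,50,90]),"F",np.mean(F,0),r.sense()["eef_pos"],r.sense()["clock"])
                                                    ~~~~~~~~~~~~~^^^^^^^^^^^^^^^^^^^
    return _quantile_unchecked(
        a, q, axis, out, overwrite_input, method, keepdims, weights)
    return _ureduce(a,
                    func=_quantile_ureduce_func,
    ...<5 lines>...
                    overwrite_input=overwrite_input,
                    method=method)
    r = func(a, **kwargs)
    result = _quantile(arr,
                       quantiles=q,
    ...<2 lines>...
                       out=out,
                       weights=wgt)
    slices_having_nans = np.isnan(arr[-1, ...])
                                  ~~~^^^^^^^^^
IndexError: index -1 is out of bounds for axis 0 with size 0
```

```bash
sed -i 's/\.526,P\|-\.526,/-.5275,/; s/(a<.013)/(a<.0165)/; s/\[...,0\]-.5275,P/[...,0]-.5275,P/; s/>.0125)/>.0117)\&(abs(((P-p)@R)[...,1])<.01)/' m.py; grep 'a=' m.py; python3 m.py; ls -1 pics|wc -l
```

```text
a=np.hypot(P[...,0]-.5275,P[...,1]+.178)
(459, 59) knob z [0.0799 0.0852 0.0881] post z [0.0845 0.0859 0.0868] F [-2.113   1.0354  7.5019] [ 0.5267 -0.1789  0.0541] 18.925
10
```

View pics/m.png

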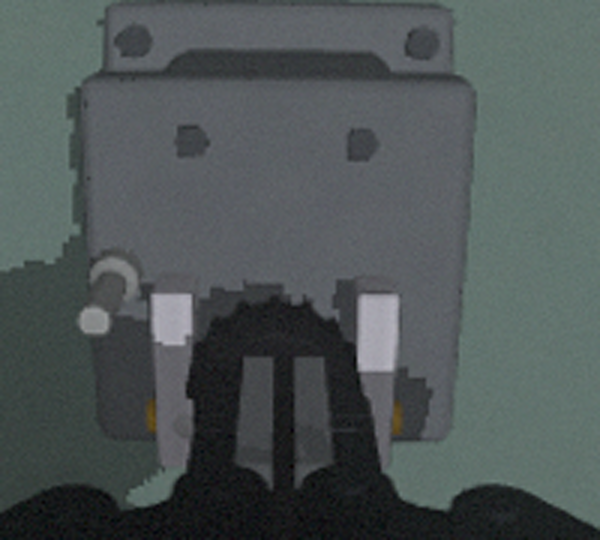

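The fingers sit on the knob (rim at 280,310) and the post top is at (95,320). The rails are empty. I'll read the knob-top height from its visible crescent.

```bash
cat > k.py <<'E'
from w import *
Z=[]
for i in range(4): c=r.capture("wrist"); Z.append(wcloud(c))
Z=np.nanmedian(Z,0); s=r.sense()
for v in range(222,242,2): print(v,Z[v,[290,296,302,308,314,320,326,332]][:,2].round(4))
print("post",Z[223:230,248:255,2].round(4).tolist()[2:5]); print(s["eef_pos"],s["contact_force"],s["clock"])
E
python3 k.py
```

```text
222 [0.0603 0.0601 0.0782 0.0799 0.0794 0.0778 0.06   0.0604]
224 [0.0601 0.0772 0.0816 0.083  0.0829 0.0806 0.0763 0.0598]
226 [0.0603 0.0799 0.0824 0.0846 0.0845 0.0828 0.0789 0.0604]
228 [0.08   0.0827 0.0852 0.0858 0.086  0.0853 0.0824 0.0797]
230 [0.0835 0.0852 0.0863 0.0868 0.0869 0.0867 0.085  0.083 ]
232 [0.0844 0.0856 0.087  0.0876 0.0871 0.087  0.0856 0.0847]
234 [0.085  0.0873 0.0872 0.0871 0.0874 0.0875 0.087  0.0848]
236 [0.0855 0.0884 0.0882 0.0887 0.0876 0.0883 0.0875 0.0861]
238 [0.0862 0.0878 0.088  0.0876 0.0878 0.0882 0.0877 0.0863]
240 [0.0874 0.0876 0.0937 0.0935 0.0938 0.0937 0.0933 0.0873]
post [[0.0856, 0.0861, 0.0859, 0.0866, 0.0862, 0.0865, 0.0857], [0.0859, 0.0862, 0.0855, 0.0861, 0.0862, 0.0861, 0.086], [0.0863, 0.0859, 0.0861, 0.0859, 0.0868, 0.0864, 0.0865]]
[ 0.5267 -0.1789  0.0541] [-2.3396  0.9735  7.9954] 19.125
```

The knob top reads 0.0878 and the post 0.0861, so about 1.8 mm remains. That agrees with the contact height and the force.

```bash
python3 -m creep '0 0 0.0006 0;0 0 0.0006 0;0 0 0.0006 0;0 0 0 0;0 0 0 0;0 0 0 0'|sed -n 2,4p; python3 k.py|tail -7
```

```text
eef_pos: [0.5268, -0.1789, 0.0525]
orientation: [180.0, -0.0, 8.3]
contact_force: [-2.8, 1.3, 6.9]
232 [0.0829 0.084  0.0856 0.0857 0.0859 0.0853 0.084  0.0836]
234 [0.0836 0.0854 0.0861 0.0862 0.0859 0.0859 0.0846 0.0831]
236 [0.0844 0.0857 0.0857 0.0858 0.0867 0.0862 0.086  0.0846]
238 [0.085  0.086  0.086  0.0858 0.0861 0.0862 0.0863 0.0849]
240 [0.086  0.0859 0.0922 0.0919 0.0922 0.0917 0.0923 0.085 ]
post [[0.0853, 0.0858, 0.0863, 0.0866, 0.0863, 0.0856, 0.0858], [0.0862, 0.0863, 0.0858, 0.0857, 0.0862, 0.086, 0.0868], [0.0863, 0.0864, 0.0866, 0.0862, 0.0859, 0.0859, 0.0858]]
[ 0.5268 -0.1789  0.0524] [-2.6326  1.1081  8.5845] 20.075
```

The knob is level with the post, both at 0.0861. Hold for more than 3 s.

```bash
python3 -m creep '0 0 0 0;0 0 0 0;0 0 0 0;0 0 0 0;0 0 0 0;0 0 0 0;0 0 0 0;0 0 0 0;0 0 0 0;0 0 0 0;0 0 0 0;0 0 0 0;0 0 0 0;0 0 0 0;0 0 0 0;0 0 0 0'; python3 -m creep '0 0 0 0;0 0 0 0;0 0 0 0;0 0 0 0;0 0 0 0;0 0 0 0;0 0 0 0;0 0 0 0;0 0 0 0;0 0 0 0;0 0 0 0;0 0 0 0;0 0 0 0;0 0 0 0;0 0 0 0;0 0 0 0' ; python3 k.py|tail -6 && python3 -c "
from workcell import r; print(r.job_done())"
```

```text
clock: 22.08
eef_pos: [0.5268, -0.1789, 0.0525]
orientation: [180.0, -0.0, 8.3]
contact_force: [-3.3, 1.4, 8.4]
width: -0.0002
gripper_force: 4.2
clock: 24.08
eef_pos: [0.5268, -0.1789, 0.0525]
orientation: [180.0, -0.0, 8.3]
contact_force: [-1.8, 0.7, 8.1]
width: -0.0002
gripper_force: 4.2
234 [0.0831 0.0852 0.0858 0.0863 0.0855 0.0857 0.0848 0.0834]
236 [0.0845 0.086  0.0861 0.0861 0.0866 0.0862 0.0853 0.0844]
238 [0.0849 0.0863 0.0864 0.0862 0.0859 0.086  0.0856 0.0847]
240 [0.0856 0.0869 0.0927 0.0915 0.0919 0.0926 0.0923 0.085 ]
post [[0.0856, 0.0863, 0.0861, 0.0856, 0.0865, 0.0863, 0.0855], [0.0858, 0.0862, 0.0862, 0.086, 0.0861, 0.086, 0.0859], [0.0857, 0.0862, 0.0859, 0.086, 0.0857, 0.0861, 0.0863]]
[ 0.5267 -0.1789  0.0525] [-1.8544  1.5208  7.6069] 24.275
the job is handed in; nothing more can be done
None
```

The job is handed in at 24.3 s: the aluminium plug lies flat in the tray, and the knob was held steady for over 4 s level with the stub post (both tops about 86 mm above the bench), with the fingers still on it at hand-in.

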